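# Extend a lamp boom until its sprung button clicks

## Robot

A 6-joint arm with a two-finger parallel gripper is mounted at the origin on the work surface. World frame = base frame: x ahead of the robot, y to its left, z up, the work surface at z = 0. Lengths are in m, angles in rad, forces in N, time in s.
With the tool pointing down it reaches from about 0.25 to 0.725 m from the base axis. Payload 9.7 kg.
Tool frame: the origin (TCP) lies at the very end of the fingers, on their centre line; the grasp point (between the pads) lies 19 mm behind it (r.tcp_to_grasp is the distance from the TCP to the grasp point, in m); z points along the fingers, y is the line along which they close (so a half turn about z gives the same grasp; the last joint's range is limited). The gripper opens to 85 mm and grips with 20 to 120 N. Pads are 22 mm wide; open, the fingers measure 114 mm over their backs; the gripper's body (76 mm by 85 mm) begins 54 mm behind the grasp point. The pads swing forward as they close: fully open they stand 13 mm farther back than shut.
Start: joints at [-1.189, 0.087, 0.176, 1.66, 0, 1.571], TCP at [0.205, -0.51, 0.231] pointing down, gripper open.
Joint ranges: [-3.13, 3.13], [-0.85, 1.81], [-1.15, 1.24], [-2.2, 2.28], [-1.44, 1.52], [-3.14, 3.14]. Speed limits (rad/s): [2.22, 2.22, 2.57, 3.14, 3.14, 3.14].

## Interface

Orientations are given as a unit quaternion [w, x, y, z].
In Python, from cell import r, optics gives the robot as it stands.
- The arm moves only by the shell command python3 -m inch 'ROWS' [OPENING] [FORCE]. ROWS is JSON, a list of rows, each a list of 6 numbers: the shift along the tool's x, y, z in cm, then the turn, a rotation vector about the tool's x, y, z in degrees. A call has 1 to 8 rows; each row is the pose to reach, as a shift and turn from the pose commanded when the call began, along the tool's axes at that moment; what a row does not reach only later rows make up. A row lasts 1/10 s, in which the tool goes at most 50 mm and 8.59 degrees, less where a joint would pass 70% of its speed; a pose out of reach is approached as far as the arm can. A call with a gripper value outside its range is refused whole. OPENING is the opening in per cent of the stroke, from 0 (shut) to 100 (fully open), set as the call begins (- or left out, the last holds). The fingers move at their own pace and stop on an object; FORCE is the grip in N (left out, the last holds). Time passes only in rows, so rows that repeat a pose let the fingers close. It gives the time, the measured TCP pose, the force, the opening and the grip force at its end, in the units of the state.
- r.get_obs(): the state, without advancing time (a new reading comes with each control period).
- optics.capture(name): name is "scene" or "top" or "wrist"; returns a dict with "image" (400x640x3 uint8, red, green, blue), "z_map" (400x640 float32, m along the optical axis (not along the pixel's ray), 0 where there is no reading), "mtx" (3x3 intrinsics, pixels), "view" (4x4, takes a point from world to camera coordinates). Camera axes: x right, y down, z forward; pixel columns grow to the right and rows downward; lengths in m; the calibration is good to about 2 mm. A picture is of the moment at which its call begins.
- r.close_job(): hands the job in; it is judged then, once.
The state is a dict: "time_s": time; "joint_pos": joint angles; "joint_velocities": joint speeds; "joint_torque": joint torques, N m; "ee_pos": TCP position; "orientation": TCP orientation; "ft_force": force on the tool from outside, world axes, zero at the start; "moment": the same for the moment, N m; "opening": finger opening in m; "finger_force": force on a finger pad.
Only numpy, scipy, OpenCV 4.12 (cv2) and the standard library are available. Lean on these libraries where they do the work, as an engineer would, in place of code of your own. Each camera call takes 0.05 s, during which the arm holds its last target. There are 200 camera calls.

## Task

Bring the bench lamp over the reagent cartridge: squeeze in the boom's sprung button and slide the boom out, feeling for the holes, until the button pops fully out through the hole that sets the lamp most nearly above the cartridge, then let go. Slide gently and stop as soon as the button catches, never forcing the boom against it, and leave the cartridge and everything else on the bench where it is.

Things in the scene. Friction and masses are not known exactly. Their poses are not given: they have to be found in the camera images.
- stand: Lamp stand screwed to the bench: white base plate 160 x 190 x 14 mm, steel post 25 mm thick, 270 mm tall, grey clamp head 46 mm wide. Origin at the foot of the post on its axis, z up. A level square telescopic boom leaves the head along the stand's -y, its axis 240 mm above the bench: a fixed inner steel tube 24 mm square and, over it, a sliding aluminium sleeve that carries the lamp.
- boom: The sliding sleeve with the lamp. Origin on the boom's axis in line with the hole farthest from the post: 180 mm out from the post axis at the start. 30 mm square (z 225 to 255 mm), reaching 140 mm from the origin towards the post and 107 mm outwards, 34 mm square black end collars. Slides along the stand's y only, up to 125 mm, with 6 to 8 N of drag; stays where it is left.
- button: Brass sprung button, 11 mm thick, blunt conical tip, on the inner tube 180 mm out from the post, in the sleeve's face to the stand's +x. Origin on its axis 4 mm behind the tip. Fully out, the origin lies in that face (stand x = 15 mm): sleeve locked both ways. Pushed in it moves to -x: at 11 mm its tip is flush with the face, at 9.5 mm it is under the 1.5 mm wall, sleeve free. Spring 2.5 to 4.5 N.
- holes (a point): Middle of the row of four round holes, 12 mm wide, along the sleeve's +x face; moves with the sleeve. Uneven spacing, 36 to 46 mm. The button starts in the hole farthest from the post; sliding out brings the next. Pads squeezed across the sleeve at the button (22 mm, one hole) press it flush; a pull of some 12 N then makes the hole's edge push it under. It pops out by itself in the next hole.
- lamp (a point): Centre of the underside of the round white lamp, 104 mm in diameter, that hangs under the sleeve's outer end: on the boom's line, 340 mm out from the post axis at the start, 190 mm above the bench.
- cartridge: White reagent cartridge, 100 x 130 x 66 mm, foil-covered wells on top, standing on the bench under the lamp's path. Origin at the middle of its underside. It is 30 to 90 mm farther out than the lamp at the start: one or two holes.
- tip_box: Grey box of pipette tips with a blue deck, 85 x 122 x 82 mm; origin under its middle. A bystander.
- waste_beaker: White plastic beaker, 96 mm across, 105 mm tall; origin under its middle. A bystander.
- tube_rack: Green rack of small capped tubes, 70 x 150 x 45 mm; origin under its middle. A bystander.
- pipette: Micropipette with a blue handle lying on the bench, 240 mm long, 30 mm thick; origin under its middle. A bystander.
- buffer_bottle: White bottle with a blue cap, 60 mm across, 130 mm tall; origin under its middle. A bystander.
- template: Clear plastic hole template lying flat, 150 x 100 x 4 mm; origin under its middle. A bystander.
- scalpel: Steel scalpel lying flat, about 155 mm long, 4 mm thick. A bystander.
Not all that is in view belongs to the job. What is shaped like the cartridge but purple is not meant.

How it is judged:
On the way:
1. the button is pressed in and the sleeve slides off its first hole (x of button in the frame of stand below 0.0115 m and y of boom in the frame of stand below -0.19 m), for 0.1 s.
At the end, for the whole second after the job is handed in: The button is fully out through a hole (within 1 mm), that hole being one that sets the middle of the lamp within 27 mm, seen from above, of the middle of the cartridge; the boom is at rest and the cartridge within 10 mm of where it stood (x of button in the frame of stand above 0.014 m and y of boom in the frame of stand below -0.21 m and horizontal distance between lamp and cartridge below 0.027 m and linear speed of boom below 0.005 m/s and distance of cartridge from where it was at the start of the episode below 0.01 m); the robot touches nothing.
It fails at once if the boom is forced against the button: more than 16 N between them (contact force between button and boom above 16 N).
It fails at once if the cartridge or a bystander is moved more than 20 mm (distance of any of tip_box, waste_beaker, tube_rack, pipette, buffer_bottle, template, scalpel, cartridge from where it was at the start of the episode above 0.02 m).
It also fails if it takes over 48 s, if anything falls off the work surface, if the arm or the gripper's body presses on something with over 40 N, if the wrist force passes 120 N, or if a joint passes its speed limit or range.

## Working session

There is one attempt and no reset: what is moved stays moved. The work goes in short steps, Python scripts to look and compute and a shell command to move; the robot and the scene stay as the last step left them, time stands still between calls to the robot, and variables do not carry over. Pictures are saved under pics/ and viewed, at most 10 in all, crops included, and the job is handed in when it is done.

```bash
ls; mkdir -p pics; python3 - <<'E'
from cell import r, optics
import cv2,numpy as np
for n in("scene","top"):
    c=optics.capture(n); np.savez(f"pics/{n}0.npz",**c)
    cv2.imwrite(f"pics/{n}0.png",c["image"][:,:,::-1])
    print(n,np.round(c["mtx"],1).tolist(),np.round(c["view"],3).tolist())
o=r.get_obs();print({k:np.round(v,3).tolist() for k,v in o.items()})
E
```

```text
pics
scene [[489.9, 0.0, 319.6], [0.0, 489.9, 196.6], [0.0, 0.0, 1.0]] [[-0.723, 0.691, 0.016, 0.356], [0.401, 0.438, -0.804, -0.073], [-0.563, -0.575, -0.594, 1.599], [0.0, 0.0, 0.0, 1.0]]
top [[387.3, 0.0, 320.2], [0.0, 387.3, 198.5], [0.0, 0.0, 1.0]] [[0.095, -0.996, -0.001, -0.065], [-0.971, -0.092, -0.22, 0.532], [0.219, 0.022, -0.975, 1.201], [0.0, 0.0, 0.0, 1.0]]
{'time_s': 0.1, 'joint_pos': [-1.189, 0.087, 0.175, 1.66, -0.0, 1.571], 'joint_velocities': [-0.001, -0.002, 0.003, 0.002, 0.001, 0.0], 'joint_torque': [-0.001, -52.156, 46.566, 0.016, -0.0, 0.0], 'ee_pos': [0.205, -0.51, 0.231], 'orientation': [-0.001, 0.982, 0.19, -0.0], 'ft_force': [-0.228, 0.582, 0.523], 'moment': [0.007, -0.057, -0.005], 'finger_force': 0.0, 'opening': 0.085}
```

View pics/scene0.png

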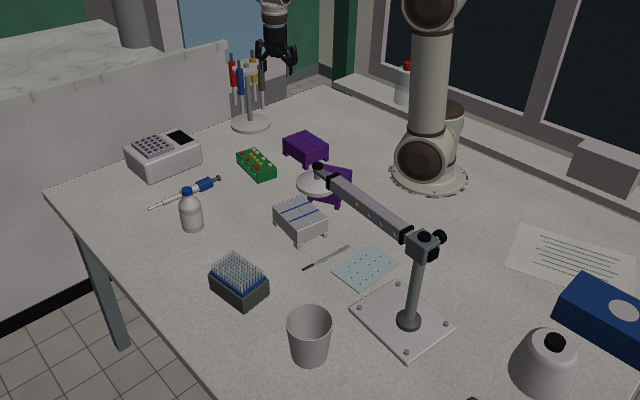

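View pics/top0.png

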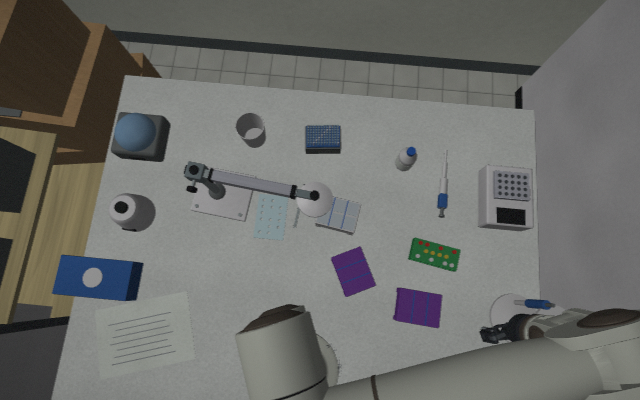

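The lamp stand is at scene (408,320) / top (205,185), and its boom runs to the lamp at scene (318,182) / top (314,198). There are three cartridge-shaped things: the white one with blue stripes at scene (300,220) / top (340,214), and purple ones at scene (305,148) and (330,185). The white one under the lamp's path fits the description.

```bash
cat > h.py <<'E'
import numpy as np,cv2
def cloud(c):
    z=c["z_map"].astype(float);v,u=np.mgrid[:z.shape[0],:z.shape[1]]
    K=c["mtx"];T=np.linalg.inv(c["view"])
    P=np.stack([(u-K[0,2])/K[0,0]*z,(v-K[1,2])/K[1,1]*z,z],-1)
    P=P@T[:3,:3].T+T[:3,3];P[z==0]=np.nan
    return P
def proj(c,p):
    q=c["view"][:3,:3]@np.asarray(p)+c["view"][:3,3];return (c["mtx"]@q/q[2])[:2]
E
python3 - <<'E'
from h import *
C={n:dict(np.load(f"pics/{n}0.npz")) for n in("scene","top")}
P={n:cloud(C[n]) for n in C}
def sel(n,lo,hi,box):
    p=P[n];u0,v0,u1,v1=box;m=np.zeros(p.shape[:2],bool);m[v0:v1,u0:u1]=1
    return p[m&(p[...,2]>lo)&(p[...,2]<hi)]
# sleeve/boom top, from top view
for n,b in(("top",(215,165,300,210)),("scene",(335,170,412,245))):
    s=sel(n,.249,.262,b)
    print(n,"boomtop",len(s),np.round(np.median(s,0),4));print(np.round(cv2.minAreaRect(s[:,:2].astype(np.float32)*1000),1) if 0 else cv2.minAreaRect(s[:,:2].astype(np.float32)*1000))
for n,b in(("scene",(265,190,335,250)),("top",(300,185,370,245))):
    s=sel(n,.060,.075,b);print(n,"cart",len(s),cv2.minAreaRect(s[:,:2].astype(np.float32)*1000),np.median(s[:,2]))
a=np.vstack([sel("scene",.060,.075,(265,190,335,250)),sel("top",.060,.075,(300,185,370,245))])
print("both",cv2.minAreaRect(a[:,:2].astype(np.float32)*1000))
for n,b in(("scene",(380,290,430,340)),("top",(185,160,260,225))):
    s=sel(n,.008,.02,(340,275,460,360) if n=="scene" else b);print(n,"base",len(s),cv2.minAreaRect(s[:,:2].astype(np.float32)*1000))
s=sel("top",.20,.235,(290,175,335,220));print("lamp",len(s),cv2.minEnclosingCircle(s[:,:2].astype(np.float32)*1000),np.median(s[:,2]))
s=sel("scene",.20,.235,(290,160,350,200));print("lamp",len(s),cv2.minEnclosingCircle(s[:,:2].astype(np.float32)*1000))
s=sel("scene",.02,.20,(395,250,430,330));print("post",len(s),np.median(s,0))
c=C["scene"]["image"][160:260,260:430,::-1];cv2.imwrite("pics/c1.png",cv2.resize(c,None,fx=4.6,fy=4.6,interpolation=3))
E
```

```text
top boomtop 914 [0.5184 0.1621 0.254 ]
((517.96142578125, 162.30126953125), (241.34060668945312, 33.71379852294922), 83.98352813720703)
scene boomtop 1147 [0.5283 0.2001 0.2546]
((525.1448974609375, 188.21539306640625), (278.07879638671875, 38.616912841796875), 81.84732055664062)
scene cart 1138 ((496.5221862792969, -75.66559600830078), (133.4690399169922, 102.75245666503906), 81.11984252929688) 0.06563380409082065
top cart 965 ((493.0401306152344, -76.0697021484375), (129.3414764404297, 100.23448944091797), 81.1778564453125) 0.06513253136014252
both ((495.50506591796875, -75.49890899658203), (133.43630981445312, 104.93096160888672), 81.1778564453125)
scene base 4069 ((539.2620849609375, 315.0103759765625), (192.3213348388672, 163.21261596679688), 83.9154281616211)
top base 1502 ((533.194580078125, 297.7643737792969), (225.70855712890625, 159.85243225097656), 83.74392700195312)
lamp 836 ((499.74102783203125, 6.559645652770996), 60.07901382446289) 0.21096605301885607
lamp 684 ((515.5301513671875, 31.846899032592773), 89.4222412109375)
post 991 [0.5506064  0.34150404 0.08160565]
```

View pics/c1.png

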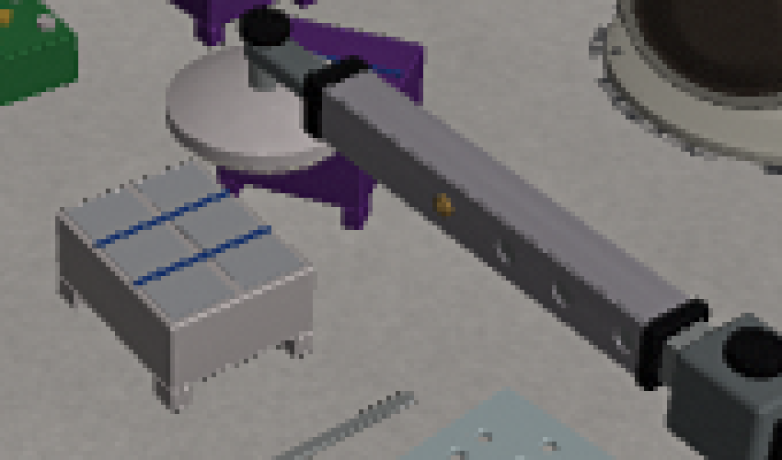

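The crop confirms the white cartridge with blue stripes at scene (300,220). The brass button is at scene (356.3,204.3), and the remaining holes are at about (369.3,214.8), (382,223.9) and (395,233.9) on the camera-side face.

```bash
python3 - <<'E'
from h import *
C={n:dict(np.load(f"pics/{n}0.npz")) for n in("scene","top")}
c=C["scene"];P=cloud(C["top"]);a=np.radians(83.9)
d=-np.array([np.cos(a),np.sin(a),0]);nx=np.array([np.sin(a),-np.cos(a),0])
S=P[165:210,215:300].reshape(-1,3);S=S[(S[:,2]>.249)&(S[:,2]<.262)]
x=S@nx;print("top view axis across",np.percentile(x,[2,50,98]))
Q=cloud(c)[170:245,335:412].reshape(-1,3);q=Q[(Q[:,2]>.252)&(Q[:,2]<.258)]@nx;print("scene top across",np.percentile(q,[2,50,98]))
f=Q[(Q[:,2]>.23)&(Q[:,2]<.248)]@nx;print("face",np.percentile(f,[10,50,90]))
ax=np.median(x);face=ax+.015
T=np.linalg.inv(c["view"]);o=T[:3,3]
def ray(u,v,off): 
    w=T[:3,:3]@np.linalg.inv(c["mtx"])@[u,v,1];return o+w*((off-o@nx)/(w@nx))
hs=[ray(*p,face+e) for p,e in(((356.3,204.3),.002),((369.3,214.8),0),((382,223.9),0),((395,233.9),0))]
for h in hs: print(np.round(h,4),"along",round(h@d,4))
cart=np.array([.4955,-.0757,0]);b=hs[0]@d
print("cart along-lamp",cart@d-(b+.16),"across",cart@nx-ax,"steps",[round(b-h@d,4) for h in hs])
g=d*b+nx*ax;print("sleeve centre at button",g,"tool y angle",np.degrees(np.arctan2(nx[1],nx[0])))
# gripper now
from cell import r
from scipy.spatial.transform import Rotation as R
ob=r.get_obs();w,*v=ob["orientation"];print(np.round(R.from_quat([*v,w]).as_matrix(),3),r.tcp_to_grasp)
E
```

```text
top view axis across [0.48346126 0.49810274 0.51329091]
scene top across [0.48646113 0.50229808 0.51869906]
face [0.51415087 0.51617556 0.51798744]
[0.5345 0.1545 0.2388] along -0.2104
[0.5368 0.1947 0.2345] along -0.2507
[0.541  0.2336 0.2353] along -0.2898
[0.5451 0.2718 0.2345] along -0.3282
cart along-lamp 0.07300829514778372 across 0.002635901145045527 steps [np.float64(0.0), np.float64(0.0403), np.float64(0.0794), np.float64(0.1178)]
sleeve centre at button [0.51763943 0.15626909 0.        ] tool y angle -6.0999999999999925
[[ 0.928  0.373 -0.   ]
 [ 0.373 -0.928  0.001]
 [-0.    -0.001 -1.   ]] 0.0187
```

Geometry: the cartridge lies about 73 mm beyond the lamp, and the holes come at about 40 and 79 mm, so I want the second hole. That means two press-and-slide cycles. I'll lift the tool and go above the button.

```bash
python3 -m inch '[[0,0,-5,0,0,0],[0,0,-10,0,0,0],[10,-9,-13,0,0,-8],[20,-18,-13,0,0,-16],[26,-25,-13,0,0,-24],[26,-25,-13,0,0,-30],[26,-25,-13,0,0,-30],[26,-25,-13,0,0,-30]]'
cat > go.py <<'E'
import sys;from h import *
from cell import r
from scipy.spatial.transform import Rotation as R
# remaining shift in tool axes (cm) and yaw (deg) to world target x y z
ob=r.get_obs();w,*v=ob["orientation"];M=R.from_quat([*v,w]).as_matrix()
t=np.array([float(a) for a in sys.argv[1:4]])
a=np.radians(83.9);d=-np.array([np.cos(a),np.sin(a),0]);nx=np.array([np.sin(a),-np.cos(a),0])
W=np.stack([np.cross(nx,[0,0,-1]),nx,[0,0,-1]],1)
print("shift cm",np.round(M.T@(t-ob["ee_pos"])*100,2),"turn",np.round(R.from_matrix(M.T@W).as_rotvec(degrees=True),2),"t",ob["time_s"],np.round(ob["ee_pos"],4),"d in tool",np.round(M.T@d,3))
E
python3 go.py .5176 .1563 .34
```

```text
time_s: 0.9
ee_pos: [0.3283, -0.237, 0.3577]
orientation: [-0.0, 0.899, 0.437, 0.0]
ft_force: [0.8, -0.4, -0.2]
opening: 0.0853
finger_force: 0.0
shift cm [42.62 -9.4   1.77] turn [  0.    -0.   -32.05] t 0.9 [ 0.3283 -0.237   0.3577] d in tool [-0.848  0.531 -0.   ]
```

```bash
python3 -m inch '[[5,-1,0,0,0,-5],[10,-2,0,0,0,-10],[15,-3,0,0,0,-15],[20,-4,0,0,0,-20],[25,-5,1,0,0,-25],[30,-6.5,1,0,0,-30],[34,-7.5,1,0,0,-32],[34,-7.5,1,0,0,-32]]' 60
python3 go.py .5176 .1563 .34; python3 -m inch '[[0,0,0,0,0,0],[0,0,0,0,0,0]]'; python3 go.py .5176 .1563 .34
```

```text
time_s: 1.7
ee_pos: [0.4803, 0.0795, 0.3457]
orientation: [-0.001, 0.742, 0.671, -0.001]
ft_force: [0.3, 0.2, -0.2]
opening: 0.0511
finger_force: 0.0
shift cm [8.01 2.94 0.57] turn [-0.16 -0.01  0.35] t 1.7 [0.4803 0.0795 0.3457] d in tool [-1.    -0.006 -0.   ]
time_s: 1.9
ee_pos: [0.4788, 0.0744, 0.3478]
orientation: [-0.0, 0.744, 0.668, -0.0]
ft_force: [0.4, -0.7, -0.4]
opening: 0.0514
finger_force: 0.0
shift cm [8.56 2.98 0.78] turn [-0.01  0.01 -0.06] t 1.9 [0.4788 0.0744 0.3478] d in tool [-1.     0.001  0.   ]
```

```bash
python3 -m inch '[[4,1.5,0,0,0,0],[8.5,3,0,0,0,0],[8.5,3,0,0,0,0],[8.5,3,0,0,0,0]]'
python3 go.py .5176 .1563 .34; python3 - <<'E'
from h import *
from cell import optics
for n in("wrist","scene"):
    c=optics.capture(n);np.savez(f"pics/{n}1.npz",**c)
w=c=dict(np.load("pics/wrist1.npz"));s=np.load("pics/scene1.npz")["image"][140:265,280:440]
im=np.vstack([cv2.resize(w["image"],(480,300)),cv2.resize(s,(480,300)) if 0 else cv2.resize(s,(480,375))[:300]])
cv2.imwrite("pics/c2.png",im[:,:,::-1])
P=cloud(w).reshape(-1,3);a=np.radians(83.9);nx=np.array([np.sin(a),-np.cos(a),0])
S=P[(P[:,2]>.25)&(P[:,2]<.262)];print(len(S),np.percentile(S@nx,[2,50,98]),cv2.minAreaRect(S[:,:2].astype(np.float32)*1000))
E
```

```text
time_s: 2.3
ee_pos: [0.518, 0.1556, 0.3475]
orientation: [-0.0, 0.744, 0.668, -0.0]
ft_force: [-0.2, -0.5, 0.1]
opening: 0.0509
finger_force: 0.0
shift cm [ 0.06 -0.05  0.75] turn [-0.04  0.03 -0.06] t 2.3 [0.518  0.1556 0.3475] d in tool [-1.     0.001  0.   ]
12687 [0.48526664 0.4993944  0.51430394] ((518.012939453125, 144.9842529296875), (293.9375915527344, 33.96318054199219), 83.71833801269531)
```

View pics/c2.png

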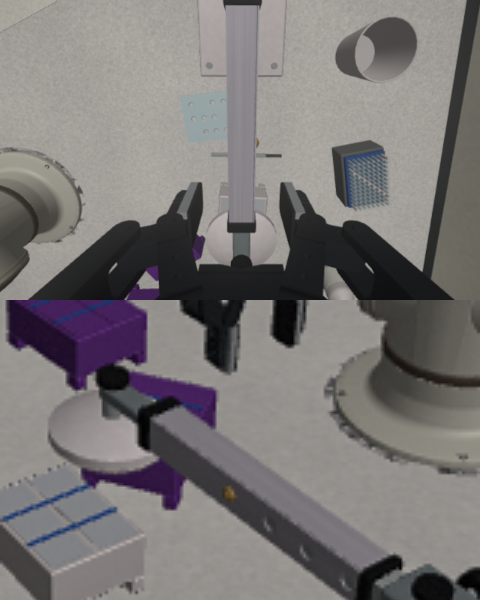

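The wrist view shows the fingers straddling the boom line, with the brass button peeking out of the right side of the sleeve at wrist (343,189) in full-image pixels. I'll cast that pixel to check.

```bash
cat >> h.py <<'E'
A=np.radians(83.8);D=-np.array([np.cos(A),np.sin(A),0]);N=np.array([np.sin(A),-np.cos(A),0])
def brass(c,z=.24,near=None,rad=25):
    h=cv2.cvtColor(c["image"],cv2.COLOR_RGB2HSV);m=((h[...,0]>12)&(h[...,0]<28)&(h[...,1]>110)&(h[...,2]>50)).astype(np.uint8)
    if near is not None:
        k=np.zeros_like(m);cv2.circle(k,tuple(int(x) for x in near),rad,1,-1);m&=k
    v,u=np.nonzero(m)
    if len(u)==0:return 0,None,None
    T=np.linalg.inv(c["view"]);w=T[:3,:3]@np.linalg.inv(c["mtx"])@[u.mean(),v.mean(),1];o=T[:3,3]
    return len(u),(u.mean(),v.mean()),o+w*((z-o[2])/w[2])
E
python3 - <<'E'
from h import *
w=dict(np.load("pics/wrist1.npz"));s=dict(np.load("pics/scene1.npz"))
for n,c,p in(("w",w,(343,189)),("s",s,(356,204))):
    k,px,b=brass(c,near=p); print(n,k,px,b, b is not None and (b@D,b@N))
print("tcp", np.array([.518,.1556,0])@D,np.array([.518,.1556,0])@N)
E
```

```text
w 9 (np.float64(342.3333333333333), np.float64(190.0)) [0.53588267 0.15517352 0.24      ] (np.float64(-0.21214089138071596), np.float64(0.5159896286237474))
s 12 (np.float64(355.8333333333333), np.float64(204.25)) [0.53635321 0.15466125 0.24      ] (np.float64(-0.21168243160535952), np.float64(0.5165127489110637))
tcp -0.2106335562498121 0.4981654995898023
```

```bash
python3 -m inch '[[0.1,0.1,3,0,0,0],[0.1,0.1,6,0,0,0],[0.1,0.1,9,0,0,0],[0.1,0.1,11.5,0,0,0],[0.1,0.1,12.9,0,0,0],[0.1,0.1,12.9,0,0,0],[0.1,0.1,12.9,0,0,0]]'
python3 -m inch '[[0,0,0,0,0,0],[0,0,0,0,0,0],[0,0,0,0,0,0],[0,0,0,0,0,0],[0,0,0,0,0,0],[0,0,0,0,0,0]]' 0 30
python3 - <<'E'
from h import *
from cell import optics
for n in("wrist","scene"):
    c=optics.capture(n);np.savez(f"pics/{n}2.npz",**c)
w=dict(np.load("pics/wrist2.npz"));s=c["image"][140:265,280:440]
cv2.imwrite("pics/c3.png",np.vstack([cv2.resize(w["image"],(480,300)),cv2.resize(s,(480,375))[:300]])[:,:,::-1])
E
```

```text
time_s: 3.1
ee_pos: [0.5189, 0.1562, 0.22]
orientation: [0.0, 0.744, 0.668, 0.001]
ft_force: [-0.4, -0.2, 0.3]
opening: 0.0518
finger_force: 0.0
time_s: 3.7
ee_pos: [0.5188, 0.1569, 0.2206]
orientation: [0.0, 0.744, 0.668, 0.001]
ft_force: [-3.8, -2.9, 7.5]
opening: 0.0296
finger_force: 31.7
```

View pics/c3.png

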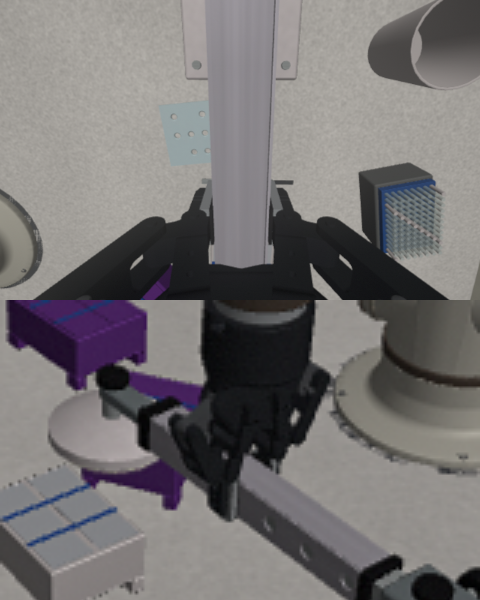

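The fingers closed to 29.6 mm across the sleeve, so the button is pressed flush under the finger at scene (355,205). Now I'll slide gently out along tool −x.

```bash
python3 -m inch '[[-0.1,0,0,0,0,0],[-0.2,0,0,0,0,0],[-0.2,0,0,0,0,0]]' | grep -E "ee_pos|ft|open"
python3 -m inch '[[-0.1,0,0,0,0,0],[-0.2,0,0,0,0,0],[-0.2,0,0,0,0,0]]'| grep -E "ee_pos|ft|open"
python3 -m inch '[[-0.1,0,0,0,0,0],[-0.2,0,0,0,0,0],[-0.2,0,0,0,0,0]]'| grep -E "ee_pos|ft|open"
```

```text
ee_pos: [0.5188, 0.1564, 0.2206]
ft_force: [-3.0, 7.0, 6.2]
opening: 0.0295
ee_pos: [0.5186, 0.1546, 0.2206]
ft_force: [-3.2, 8.7, 6.1]
opening: 0.0296
ee_pos: [0.5184, 0.153, 0.2206]
ft_force: [-2.4, 10.6, 5.2]
opening: 0.0298
```

```bash
python3 -m inch '[[-0.1,0,0,0,0,0],[-0.2,0,0,0,0,0],[-0.3,0,0,0,0,0],[-0.4,0,0,0,0,0]]' | grep -E "ee_pos|ft|open"
python3 -m inch '[[-0.1,0,0,0,0,0],[-0.2,0,0,0,0,0],[-0.3,0,0,0,0,0],[-0.4,0,0,0,0,0]]'| grep -E "ee_pos|ft|open"
python3 - <<'E'
from h import *
from cell import optics
s=optics.capture("scene");np.savez("pics/scene3.npz",**s)
cv2.imwrite("pics/c4.png",cv2.resize(s["image"][140:265,280:440],(640,500))[:,:,::-1])
E
```

```text
ee_pos: [0.5179, 0.1487, 0.2206]
ft_force: [-4.1, 7.8, 6.6]
opening: 0.0294
ee_pos: [0.5175, 0.1447, 0.2206]
ft_force: [-3.2, 7.8, 5.5]
opening: 0.0295
```

View pics/c4.png

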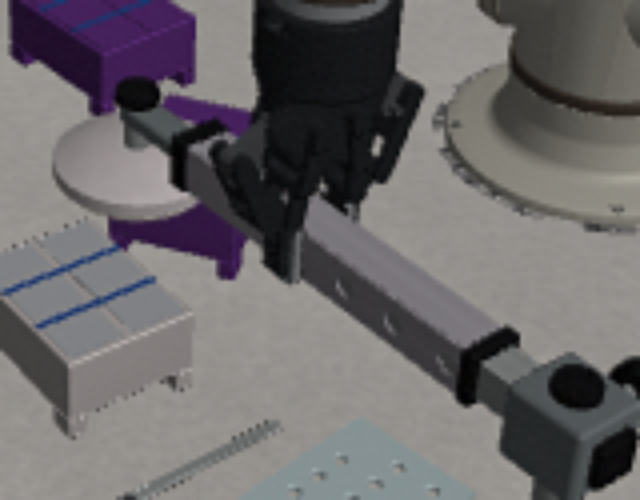

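The sleeve has slid about 12 mm: the inner tube now shows at crop (500,375), and the next hole is at crop (342,288). Drag is about 8 N.

```bash
python3 -m inch '[[-0.2,0,0,0,0,0],[-0.5,0,0,0,0,0],[-0.8,0,0,0,0,0],[-1.1,0,0,0,0,0],[-1.4,0,0,0,0,0],[-1.7,0,0,0,0,0],[-1.9,0,0,0,0,0],[-2,0,0,0,0,0]]' | grep -E "ee_pos|ft|open"
python3 -m inch '[[-0.08,0,0,0,0,0],[-0.16,0,0,0,0,0],[-0.24,0,0,0,0,0]]'| grep -E "ee_pos|ft|open"
```

```text
ee_pos: [0.5153, 0.1247, 0.2206]
ft_force: [-3.6, 9.8, 5.9]
opening: 0.0297
ee_pos: [0.515, 0.1224, 0.2206]
ft_force: [-4.4, 8.7, 6.8]
opening: 0.0295
```

```bash
for i in 1; do python3 -m inch '[[-0.05,0,0,0,0,0],[-0.1,0,0,0,0,0]]'| grep -E "ee_pos|ft|open"; done
python3 -m inch '[[-0.05,0,0,0,0,0],[-0.1,0,0,0,0,0]]'| grep -E "ee_pos|ft|open"
```

```text
ee_pos: [0.5149, 0.1215, 0.2206]
ft_force: [-4.8, 8.8, 5.4]
opening: 0.0296
ee_pos: [0.5148, 0.1205, 0.2206]
ft_force: [-5.1, 8.7, 5.0]
opening: 0.0298
```

```bash
python3 -m inch '[[-0.05,0,0,0,0,0],[-0.1,0,0,0,0,0]]'| grep -E "ee_pos|ft"
python3 -m inch '[[-0.03,0,0,0,0,0],[-0.06,0,0,0,0,0]]'| grep -E "ee_pos|ft"
```

```text
ee_pos: [0.5147, 0.1195, 0.2206]
ft_force: [-4.2, 8.3, 6.4]
ee_pos: [0.5146, 0.1189, 0.2206]
ft_force: [-4.9, 8.1, 5.6]
```

```bash
python3 -m inch '[[-0.03,0,0,0,0,0],[-0.06,0,0,0,0,0]]'| grep -E "ee_pos|ft"
```

```text
ee_pos: [0.5145, 0.1177, 0.2206]
ft_force: [-5.3, 4.7, 7.3]
```

```bash
python3 -m inch '[[-0.03,0,0,0,0,0],[-0.06,0,0,0,0,0]]'| grep -E "ee_pos|ft"
python3 - <<'E'
from h import *
from cell import optics
s=optics.capture("scene");np.savez("pics/scene4.npz",**s)
print(brass(s,near=(356,204),rad=15))
E
```

```text
ee_pos: [0.5144, 0.1172, 0.2206]
ft_force: [-4.7, 6.5, 6.4]
(6, (np.float64(357.1666666666667), np.float64(204.16666666666666)), array([0.53399156, 0.15642278, 0.24      ]))
```

The force dropped and brass shows again at scene (357,204), so the button has caught in the first intermediate hole after 40 mm. I'll let go, slide the open fingers back to the button and press again.

```bash
python3 -m inch '[[0,0,0,0,0,0],[0,0,0,0,0,0],[0,0,0,0,0,0]]' 60 | grep -E "ee_pos|ft|open"
python3 - <<'E'
from h import *
from cell import optics
s=optics.capture("scene");np.savez("pics/scene5.npz",**s);w=optics.capture("wrist")
print(brass(s,near=(356,204),rad=15))
P=cloud(s);a=dict(np.load("pics/scene1.npz"))
cv2.imwrite("pics/c5.png",cv2.resize(s["image"][140:265,280:440],(640,500))[:,:,::-1])
E
python3 go.py .5188 .1566 .2206
```

```text
ee_pos: [0.5148, 0.1161, 0.2189]
ft_force: [0.2, -0.1, -0.3]
opening: 0.0511
(6, (np.float64(357.1666666666667), np.float64(204.16666666666666)), array([0.53399156, 0.15642278, 0.24      ]))
shift cm [ 4.07 -0.03 -0.19] turn [ 0.    0.01 -0.04] t 8.3 [0.5147 0.1161 0.2187] d in tool [-1.     0.001  0.   ]
```

View pics/c5.png

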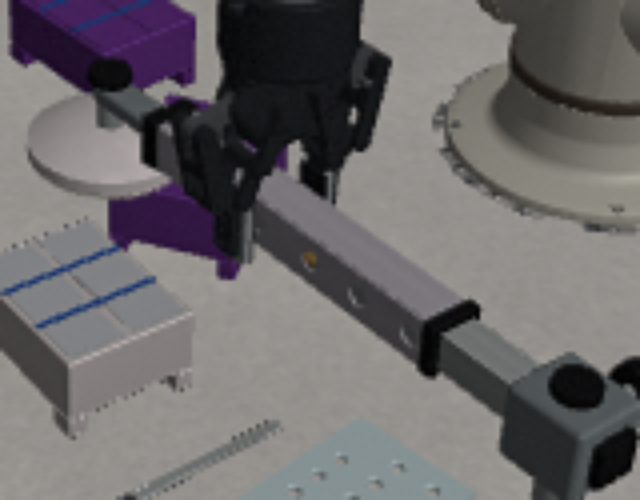

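The button shows at crop (310,258), partly out in the second hole; the bystanders are untouched. I'm re-gripping at the button.

```bash
python3 -m inch '[[1,0,0,0,0,0],[2.5,0,-0.05,0,0,0],[3.7,0,-0.1,0,0,0],[4.05,0,-0.1,0,0,0],[4.05,0,-0.1,0,0,0],[4.05,0,-0.1,0,0,0]]' | grep -E "ee_pos|ft|open"
python3 -m inch '[[0,0,0,0,0,0],[0,0,0,0,0,0],[0,0,0,0,0,0],[0,0,0,0,0,0],[0,0,0,0,0,0]]' 0 30 | grep -E "ee_pos|ft|open"
python3 -m inch '[[-0.1,0,0,0,0,0],[-0.2,0,0,0,0,0],[-0.2,0,0,0,0,0]]' | grep -E "ee_pos|ft|open"
```

```text
ee_pos: [0.5189, 0.1566, 0.2197]
ft_force: [-0.4, 0.4, -1.3]
opening: 0.0511
ee_pos: [0.5187, 0.1562, 0.2199]
ft_force: [-4.1, -1.2, 2.5]
opening: 0.0296
ee_pos: [0.5186, 0.1555, 0.2199]
ft_force: [-2.8, 6.5, 2.2]
opening: 0.0293
```

```bash
python3 -m inch '[[-0.1,0,0,0,0,0],[-0.2,0,0,0,0,0],[-0.2,0,0,0,0,0]]'| grep -E "ee_pos|ft|open"
python3 -m inch '[[-0.1,0,0,0,0,0],[-0.2,0,0,0,0,0],[-0.2,0,0,0,0,0]]'| grep -E "ee_pos|ft|open"
```

```text
ee_pos: [0.5184, 0.1538, 0.2199]
ft_force: [-2.9, 8.0, 2.2]
opening: 0.0299
ee_pos: [0.5182, 0.1518, 0.2199]
ft_force: [-2.5, 8.3, 2.1]
opening: 0.0297
```

```bash
python3 -m inch '[[-0.2,0,0,0,0,0],[-0.5,0,0,0,0,0],[-0.8,0,0,0,0,0],[-1.1,0,0,0,0,0],[-1.4,0,0,0,0,0],[-1.7,0,0,0,0,0],[-1.9,0,0,0,0,0],[-2,0,0,0,0,0]]' | grep -E "ee_pos|ft|open"
python3 -m inch '[[-0.15,0,0,0,0,0],[-0.3,0,0,0,0,0],[-0.45,0,0,0,0,0],[-0.6,0,0,0,0,0],[-0.7,0,0,0,0,0]]'| grep -E "ee_pos|ft|open"
```

```text
ee_pos: [0.516, 0.1318, 0.2199]
ft_force: [-4.3, 8.4, 2.8]
opening: 0.0292
ee_pos: [0.5152, 0.1249, 0.2199]
ft_force: [-3.8, 8.9, 1.3]
opening: 0.03
```

```bash
python3 -m inch '[[-0.05,0,0,0,0,0],[-0.1,0,0,0,0,0],[-0.15,0,0,0,0,0]]'| grep -E "ee_pos|ft"
python3 -m inch '[[-0.03,0,0,0,0,0],[-0.06,0,0,0,0,0]]'| grep -E "ee_pos|ft"
```

```text
ee_pos: [0.5151, 0.1235, 0.2199]
ft_force: [-4.6, 7.9, 2.4]
ee_pos: [0.515, 0.1229, 0.2199]
ft_force: [-4.0, 9.6, 2.2]
```

```bash
python3 -m inch '[[-0.03,0,0,0,0,0],[-0.06,0,0,0,0,0]]'| grep -E "ee_pos|ft"
```

```text
ee_pos: [0.5149, 0.1223, 0.2199]
ft_force: [-2.5, 9.0, 2.5]
```

```bash
python3 -m inch '[[-0.03,0,0,0,0,0],[-0.06,0,0,0,0,0],[-0.09,0,0,0,0,0],[-0.12,0,0,0,0,0]]'| grep -E "ee_pos|ft"
```

```text
ee_pos: [0.5148, 0.1211, 0.2199]
ft_force: [-4.0, 8.3, 1.9]
```

```bash
python3 -m inch '[[-0.03,0,0,0,0,0],[-0.06,0,0,0,0,0]]'| grep -E "ee_pos|ft"
```

```text
ee_pos: [0.5148, 0.1205, 0.2199]
ft_force: [-3.4, 8.4, 3.7]
```

```bash
python3 -m inch '[[-0.03,0,0,0,0,0],[-0.06,0,0,0,0,0]]'| grep -E "ee_pos|ft"
```

```text
ee_pos: [0.5147, 0.1199, 0.2199]
ft_force: [-4.0, 8.2, 2.8]
```

```bash
python3 -m inch '[[-0.03,0,0,0,0,0],[-0.06,0,0,0,0,0]]'| grep -E "ee_pos|ft"
```

```text
ee_pos: [0.5146, 0.1188, 0.2199]
ft_force: [-4.2, 6.3, 3.5]
```

```bash
python3 -m inch '[[-0.03,0,0,0,0,0],[-0.06,0,0,0,0,0]]'| grep -E "ee_pos|ft"
cat > b.py <<'E'
from h import *
from cell import optics
s=optics.capture("scene");n,p,_=brass(s,near=(356,204),rad=15);print("brass",n,p)
E
python3 b.py
```

```text
ee_pos: [0.5145, 0.1183, 0.2199]
ft_force: [-5.2, 6.0, 3.1]
brass 7 (np.float64(357.0), np.float64(204.0))
```

Brass is showing: the button's cone is entering the hole. I'll creep on until it is fully out.

```bash
python3 -m inch '[[-0.02,0,0,0,0,0],[-0.04,0,0,0,0,0]]'| grep -E "ee_pos|ft";python3 b.py
```

```text
ee_pos: [0.5145, 0.118, 0.2199]
ft_force: [-3.6, 6.4, 2.4]
brass 7 (np.float64(357.0), np.float64(204.0))
```

```bash
python3 -m inch '[[-0.02,0,0,0,0,0],[-0.04,0,0,0,0,0]]'| grep -E "ee_pos|ft";python3 b.py
```

```text
ee_pos: [0.5144, 0.1176, 0.2199]
ft_force: [-3.9, 7.4, 2.2]
brass 7 (np.float64(357.0), np.float64(204.0))
```

```bash
python3 -m inch '[[-0.02,0,0,0,0,0],[-0.04,0,0,0,0,0]]'| grep -E "ee_pos|ft";python3 b.py
```

```text
ee_pos: [0.5144, 0.1172, 0.2199]
ft_force: [-4.2, 7.4, 1.7]
brass 6 (np.float64(356.8333333333333), np.float64(204.0))
```

```bash
python3 -m inch '[[-0.02,0,0,0,0,0],[-0.04,0,0,0,0,0]]'| grep -E "ee_pos|ft";python3 b.py
```

```text
ee_pos: [0.5144, 0.1168, 0.2199]
ft_force: [-3.9, 6.3, 3.1]
brass 6 (np.float64(356.8333333333333), np.float64(204.0))
```

```bash
python3 -m inch '[[-0.02,0,0,0,0,0],[-0.04,0,0,0,0,0]]'| grep -E "ee_pos|ft";python3 b.py
```

```text
ee_pos: [0.5143, 0.1164, 0.2199]
ft_force: [-4.3, 5.7, 2.2]
brass 8 (np.float64(356.625), np.float64(203.875))
```

```bash
python3 -m inch '[[-0.02,0,0,0,0,0],[-0.04,0,0,0,0,0]]'| grep -E "ee_pos|ft";python3 b.py
```

```text
ee_pos: [0.5143, 0.116, 0.2199]
ft_force: [-4.4, 6.2, 2.8]
brass 8 (np.float64(356.625), np.float64(203.875))
```

```bash
python3 -m inch '[[-0.02,0,0,0,0,0],[-0.04,0,0,0,0,0]]'| grep -E "time|ee_pos|ft";python3 b.py
```

```text
time_s: 15.25
ee_pos: [0.5142, 0.1154, 0.2199]
ft_force: [-4.1, 6.3, 2.9]
brass 12 (np.float64(356.0833333333333), np.float64(204.16666666666666))
```

```bash
python3 -m inch '[[-0.02,0,0,0,0,0],[-0.04,0,0,0,0,0]]'| grep -E "ee_pos|ft";python3 b.py
```

```text
ee_pos: [0.5142, 0.1152, 0.2199]
ft_force: [-3.8, 7.0, 2.9]
brass 12 (np.float64(356.0833333333333), np.float64(204.16666666666666))
```

```bash
python3 -m inch '[[-0.02,0,0,0,0,0],[-0.04,0,0,0,0,0]]'| grep -E "ee_pos|ft";python3 b.py
```

```text
ee_pos: [0.5141, 0.1148, 0.2199]
ft_force: [-4.1, 5.3, 2.4]
brass 12 (np.float64(355.8333333333333), np.float64(204.25))
```

```bash
python3 - <<'E'
from h import *
from cell import optics
s=optics.capture("scene")["image"][198:211,348:364].astype(int);a=np.load("pics/scene1.npz")["image"][198:211,348:364].astype(int)
print((s[...,0]-s[...,2])[2:11,3:14]);print((a[...,0]-a[...,2])[2:11,3:14])
E
python3 -m inch '[[-0.02,0,0,0,0,0],[-0.02,0,0,0,0,0]]'| grep -E "ee_pos|ft";python3 b.py
```

```text
[[ 0  0  0 -1 -1 -1 -2 -1 -1  0 -2]
 [-1 -1 -1 -1 -3 -4 -2 -1 -1  0 -1]
 [-1 -1 -2  5 24 54  0 -1 -3 -2 -2]
 [-1 -1 -4 20 45 70 43 -2 -2 -1 -1]
 [-1 -2 -3 23 59 57 83 23 -1 -2  0]
 [-1 -2 -1 14 51 54 65 35  0 -1  0]
 [ 3 -2 -1 -2 15 38 51 12 -2 -2 -2]
 [ 7  3 -2 -1 -2  8  0 -1 -2  1 -1]
 [ 8  8  6  2 -2 -1 -3 -2  0 -1 -1]]
[[-2 -1 -1  0 -2 -1  0 -1 -2 -1 -1]
 [ 0 -2 -1 -2 -4 -4 -2 -2 -1  1 -2]
 [-2  1 -2  6 22 54  0 -2  0 -2  0]
 [-1 -2 -3 20 47 71 43  0 -2 -2 -1]
 [-2 -1 -2 24 59 59 84  3 -3  0 -1]
 [ 1 -2 -3 13 51 53 67 36  0  0 -2]
 [ 3 -3 -3 -2 16 38 50 12 -1 -2  0]
 [ 7  4 -2 -2 -2  7  1 -1 -1  0 -2]
 [ 8  8  6  1 -2 -1 -1 -2 -1 -1  0]]
ee_pos: [0.5141, 0.1146, 0.2199]
ft_force: [-4.2, 6.5, 3.0]
brass 11 (np.float64(356.0), np.float64(204.27272727272728))
```

The button's pixels match the fully-out start picture, so I'm letting go and rising clear.

```bash
python3 -m inch '[[0,0,0,0,0,0],[0,0,0,0,0,0],[0,0,0,0,0,0],[0,0,0,0,0,0],[0,0,-3,0,0,0],[0,0,-7,0,0,0],[0,0,-11,0,0,0],[0,0,-14,0,0,0]]' 60 | grep -E "ee_pos|ft|open"
python3 -m inch '[[0,0,0,0,0,0],[0,0,0,0,0,0],[0,0,0,0,0,0]]'|grep ft
python3 - <<'E'
from h import *
from cell import optics
t=optics.capture("top");s=optics.capture("scene")
print("brass",brass(s,near=(356,204),rad=15))
a=s["image"][198:211,348:364].astype(int);print((a[...,0]-a[...,2])[4:9,6:12])
P=cloud(s);m=P[185:255,260:340].reshape(-1,3);m=m[(m[:,2]>.06)&(m[:,2]<.072)];print("cart",cv2.minAreaRect(m[:,:2].astype(np.float32)*1000))
b=dict(np.load("pics/top0.npz"));
for n,c in(("before",b),("after",t)):
    Q=cloud(c)[150:240,270:370].reshape(-1,3);q=Q[(Q[:,2]>.2)&(Q[:,2]<.222)];print(n,"lamp",cv2.minEnclosingCircle(q[:,:2].astype(np.float32)*1000),np.median(q,0))
cv2.imwrite("pics/c6.png",np.vstack([cv2.resize(s["image"][140:265,270:430],(480,375))[:300],cv2.resize(t["image"][140:270,180:388],(480,300))])[:,:,::-1])
E
```

```text
ee_pos: [0.5143, 0.1135, 0.3623]
ft_force: [0.1, 0.5, -0.4]
opening: 0.0512
ft_force: [-0.1, 0.1, 0.2]
brass (11, (np.float64(356.0), np.float64(204.27272727272728)), array([0.53614543, 0.15496245, 0.24      ]))
[[ 5 22 54  0 -2 -1]
 [21 47 69 44 -1 -2]
 [23 59 59 82 23 -2]
 [13 51 53 65 35 -1]
 [-4 16 38 50 10  0]]
cart ((456.53436279296875, -83.36273193359375), (158.93292236328125, 184.53982543945312), 82.70655822753906)
before lamp ((497.4519348144531, 31.63945960998535), 84.74468994140625) [ 0.4907545  -0.00850479  0.2109237 ]
after lamp ((488.24664306640625, -23.31429672241211), 110.94229888916016) [ 0.4817075  -0.08859614  0.21101043]
```

View pics/c6.png

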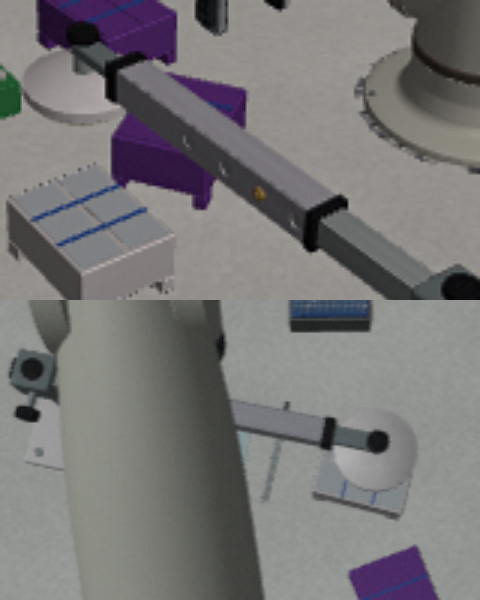

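The picture shows the button out in the third hole at crop (260,193), the lamp over the cartridge and the gripper clear. The lamp moved 80 mm against about 73 needed, which puts it roughly 8 mm off, within 27 mm.

```bash
python3 -c "
from cell import r
print(r.close_job())"
```

```text
the job is handed in; nothing more can be done
None
```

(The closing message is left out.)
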